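# Sweep the counted relays into the counting tray's trough

### The arm

A 7-joint arm with a two-finger parallel gripper is mounted at the origin on a cart in front of the work surface, level with it; the furniture and walls round the work are solid. World frame = base frame: x ahead of the robot, y to its left, z up, the work surface at z = 0. Lengths are in m, angles in rad, forces in N, time in s.
With the tool pointing down it reaches from about 0.35 to 0.9 m from the base axis. Payload 7.2 kg.
Tool frame: the origin (TCP) lies at the very end of the fingers, on their centre line; the grasp point (between the pads) lies 19 mm behind it; z points along the fingers, y is the line along which they close (so a half turn about z gives the same grasp; the last joint's range is limited). The gripper opens to 85 mm and grips with 20 to 120 N. Pads are 22 mm wide; open, the fingers measure 114 mm over their backs; the gripper's body (76 mm by 85 mm) begins 54 mm behind the grasp point. The pads swing forward as they close: fully open they stand 13 mm farther back than shut.
Start: joints at [1.114, 0.411, -0.013, 1.596, 0.006, 1.134, -0.082], TCP at [0.237, -0.578, 0.193] pointing down, gripper open.
Joint ranges: [-2.95, 2.95], [-0.29, 1.99], [-1.47, 1.44], [0.14, 2.54], [-1.03, 4.17], [0.13, 1.85], [-2.86, 2.86]. Speed limits (rad/s): [2.39, 2.39, 3.01, 3.01, 3.14, 3.14, 3.14].

### API

Orientations are given as [roll, pitch, yaw] about the fixed x, y, z axes, in that order (R = Rz(yaw) Ry(pitch) Rx(roll)).
In Python, from station import ctrl gives the robot as it stands.
- The arm moves only by the shell command python3 -m inch 'ROWS' [FORCE]. ROWS is JSON, one flat list of numbers, 7 for each row, row after row: the closure, from 0 (fully open) to 1 (shut), then the shift along the world's x, y, z in m, then the turn, a rotation vector about the world's x, y, z in degrees. In form: [grip, dx, dy, dz, wx, wy, wz, grip, dx, dy, dz, wx, wy, wz, ...]. A call has 1 to 12 rows; each row is the pose to reach, as a shift and turn from the pose commanded when the call began; what a row does not reach only later rows make up. A row lasts 1/8 s, in which the tool goes at most 62.5 mm and 10.7 degrees, less where a joint would pass 70% of its speed; a pose out of reach is approached as far as the arm can. A call with a gripper value outside its range is refused whole. The fingers move at their own pace and stop on an object; FORCE is the grip in N (left out, the last holds). Time passes only in rows, so rows that repeat a pose let the fingers close. It gives the time, the measured TCP pose, the force, the opening and the grip force at its end, in the units of the state.
- ctrl.observe(): the state, without advancing time (a new reading comes with each control period).
- ctrl.get_image(name): name is "scene" or "top" or "wrist"; returns a dict with "color" (400x640x3 uint8, red, green, blue), "fx", "fy", "cx", "cy" (pixels), "position" and "orientation" of the camera in the world; the wrist camera has in their place "mount" (4x4, takes a point from camera to tool coordinates, whose origin is the TCP and whose axes are the flange's). Camera axes: x right, y down, z forward; pixel columns grow to the right and rows downward; lengths in m; the calibration is good to about 2 mm. A picture is of the moment at which its call begins: read the wrist's pose just before it. There is no depth.
- ctrl.close_job(): hands the job in; it is judged then, once.
The state is a dict: "clock": time; "joint_pos": joint angles; "qvel": joint speeds; "effort": joint torques, N m; "tcp_pos": TCP position; "tcp_rot": TCP orientation; "contact_force": force on the tool from outside, world axes, zero at the start; "ft_torque": the same for the moment, N m; "finger_gap": finger opening in m; "finger_force": force on a finger pad.
Only numpy, scipy, OpenCV 4.12 (cv2) and the standard library are available. Lean on these libraries where they do the work, as an engineer would, in place of code of your own. Each camera call takes 0.05 s, during which the arm holds its last target. There are 200 camera calls.

### The job

The relays on the counting tray have been counted: with the closed fingers sweep all three little box-shaped relays across the platform into the trough along its right side, then push the trough's lid over and press it fully shut. Leave the two round capacitors standing where they are on the platform, and slide the relays only: do not pick them up.

Things in the scene. Friction and masses are not known exactly. Their poses are not given: they have to be found in the camera images.
- counting_tray: fixed sheet-metal counting tray, 240 mm (x) by 220 mm (y). Origin: middle of its underside; at yaw 0 x points away from the robot, y left. In its frame, mm: platform top z = 24, y -62 to 107, x -117 to 117; rim 3 thick, 10 high (to z = 34) at y = 107 and both x ends, none at y = -62, where the trough begins. The 5 parts start near x = -90, -45, 0, 45, 90 in any order, y -15 to 45
- platform_mid (a point): centre of the platform's flat top face (tray x = 0, y = 22.5 mm, z = 24 mm)
- trough_mid (a point): centre of the trough's floor (tray x = 0, y = -84.5 mm, z = 7 mm). The trough is 45 mm wide (tray y -62 to -107) and 234 mm long, sunk beside the platform: parts drop 17 mm over the platform's plain edge. Outer wall 3 mm thick, top z = 34; far end wall to z = 34, near end wall to z = 18 with a 35 mm pouring spout outside it
- tray_lid (a joint): steel lid of the trough, hinge axis along tray x at y = -110, z = 35.5 mm. rad: 0 shut flat, 1.57 upright, at the start 2.0 to 2.4, leaning outward; stop 2.5. Stiff hinge (0.03 N m), stays wherever it is left. 230 mm long, 50 mm wide, 2.5 mm thick, with a 9 mm turned-down lip that ends 2.5 mm above the platform's edge; shut, its top is at tray z = 37 mm
- lid_tab (a point): middle of the free edge of the lid's thumb tab (40 mm long, at the lid's mid-length, tray x = 0), 59 mm from the hinge axis
- relay_a_mid (a point): small box-shaped relay, blue plastic case, 12 x 28 mm on plan and 18.5 mm high, about 14 g; at the start it stands upright on the tray's platform at any yaw. The point is its centre, half-way up (9 mm above its underside); z up, its 28 mm length along y
- relay_b_mid (a point): small box-shaped relay, blue plastic case, 12 x 28 mm on plan and 18.5 mm high, about 14 g; at the start it stands upright on the tray's platform at any yaw. The point is its centre, half-way up (9 mm above its underside); z up, its 28 mm length along y
- relay_c_mid (a point): small box-shaped relay, blue plastic case, 12 x 28 mm on plan and 18.5 mm high, about 14 g; at the start it stands upright on the tray's platform at any yaw. The point is its centre, half-way up (9 mm above its underside); z up, its 28 mm length along y
- cap_a_mid (a point): standing electrolytic capacitor, an upright blue can 22 mm in diameter and 36 mm high, about 18 g, on the platform among the relays; must be left standing in its place. The point is on its axis, half-way up (18 mm above its underside)
- cap_b_mid (a point): standing electrolytic capacitor, an upright blue can 22 mm in diameter and 36 mm high, about 18 g, on the platform among the relays; must be left standing in its place. The point is on its axis, half-way up (18 mm above its underside)

How it is judged:
On the way, in this order (a step that is already met when the one before it is completed fails the run):
1. all three relays lie in the trough, the lid still open (y of relay_a_mid in the frame of counting_tray between -0.108 and -0.064 m and x of relay_a_mid in the frame of counting_tray between -0.118 and 0.118 m and z of each of relay_a_mid, relay_b_mid, relay_c_mid in the frame of counting_tray below 0.03 m and y of relay_b_mid in the frame of counting_tray between -0.108 and -0.064 m and x of relay_b_mid in the frame of counting_tray between -0.118 and 0.118 m and y of relay_c_mid in the frame of counting_tray between -0.108 and -0.064 m and x of relay_c_mid in the frame of counting_tray between -0.118 and 0.118 m and value of joint tray_lid above 0.5 rad), for 0.2 s.
2. the lid is shut over them (value of joint tray_lid below 0.06 rad), for 0.2 s.
At the end, for the whole second after the job is handed in: All three relays lie at rest in the trough (centre past the platform's edge, inside the trough's walls and below z = 30 mm of the tray), the lid is shut to within 0.06 rad, and both capacitors stand upright (within 0.3 rad) no more than 30 mm from where they began (y of relay_a_mid in the frame of counting_tray between -0.108 and -0.064 m and x of relay_a_mid in the frame of counting_tray between -0.118 and 0.118 m and z of each of relay_a_mid, relay_b_mid, relay_c_mid in the frame of counting_tray below 0.03 m and y of relay_b_mid in the frame of counting_tray between -0.108 and -0.064 m and x of relay_b_mid in the frame of counting_tray between -0.118 and 0.118 m and y of relay_c_mid in the frame of counting_tray between -0.108 and -0.064 m and x of relay_c_mid in the frame of counting_tray between -0.118 and 0.118 m and value of joint tray_lid below 0.06 rad and distance of each of cap_a_mid, cap_b_mid from where it was at the start of the episode below 0.03 m and angle between each of cap_a_mid, cap_b_mid's own z axis and vertical below 0.3 rad and linear speed of each of relay_a, relay_b, relay_c, cap_a, cap_b below 0.02 m/s); the robot touches nothing.
It fails at once if a relay or a capacitor was lifted (its centre more than 45 mm above the platform) (z of any of relay_a_mid, relay_b_mid, relay_c_mid, cap_a_mid, cap_b_mid in the frame of counting_tray above 0.069 m).
It fails at once if a capacitor was shoved more than 30 mm or knocked over (distance of any of cap_a_mid, cap_b_mid from where it was at the start of the episode above 0.03 m or angle between any of cap_a_mid, cap_b_mid's own z axis and vertical above 0.6 rad).
It also fails if it takes over 61 s, if anything falls off the work surface, if the arm or the gripper's body presses on something with over 40 N, if the wrist force passes 120 N, or if a joint passes its speed limit or range.

## Working session

There is one attempt and no reset: what is moved stays moved. The work goes in short steps, Python scripts to look and compute and a shell command to move; the robot and the scene stay as the last step left them, time stands still between calls to the robot, and variables do not carry over. Pictures are saved under pics/ and viewed, at most 10 in all, crops included, and the job is handed in when it is done.

```bash
mkdir -p pics
cat > h.py <<'E'
from station import ctrl
import numpy as np, cv2
from scipy.spatial.transform import Rotation as R
def cam(n):
    i=ctrl.get_image(n); return i
def Rm(o):
    o=np.array(o,float)
    return o if o.shape==(3,3) else (R.from_quat(o).as_matrix() if o.size==4 else R.from_euler('xyz',o).as_matrix())
def ray(i,u,v,z):
    d=Rm(i['orientation'])@np.array([(u-i['cx'])/i['fx'],(v-i['cy'])/i['fy'],1]); p=np.array(i['position'])
    return p+d*(z-p[2])/d[2]
def save(i,f): cv2.imwrite(f,i['color'][:,:,::-1])
E
python3 - <<'E'
from h import *
import pickle
t=cam('top'); save(t,'pics/top.png'); s=cam('scene'); save(s,'pics/scene.png')
pickle.dump(t,open('t.pkl','wb'))
pickle.dump(s,open('s.pkl','wb'))
print({k:v for k,v in t.items() if k!='color'}); print({k:v for k,v in s.items() if k!='color'})
o=ctrl.observe(); print(o['clock'],o['tcp_pos'],o['tcp_rot'])
E
```

```text
{'fx': 383.7602518606477, 'fy': 383.7602518606477, 'cx': 314.5334075194124, 'cy': 198.27490205652413, 'position': array([0.47535244, 0.06015861, 0.92370429]), 'orientation': array([-3.04694779, -0.01933866, -1.57558475])}
{'fx': 418.23675039770137, 'fy': 418.23675039770137, 'cx': 324.38851843088406, 'cy': 206.08904684034522, 'position': array([0.25999951, 0.64320924, 0.53253877]), 'orientation': array([-2.17402367,  0.01163596, -2.67530448])}
0.1 [ 0.23669825 -0.57791963  0.19223075] [-3.14015092e+00  1.21650462e-04  3.88802971e-01]
```

View pics/top.png

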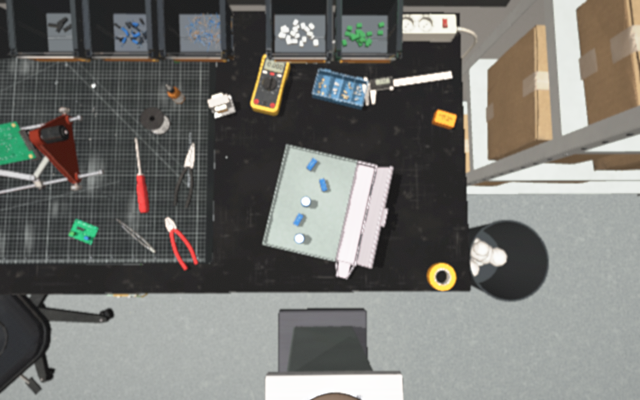

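View pics/scene.png

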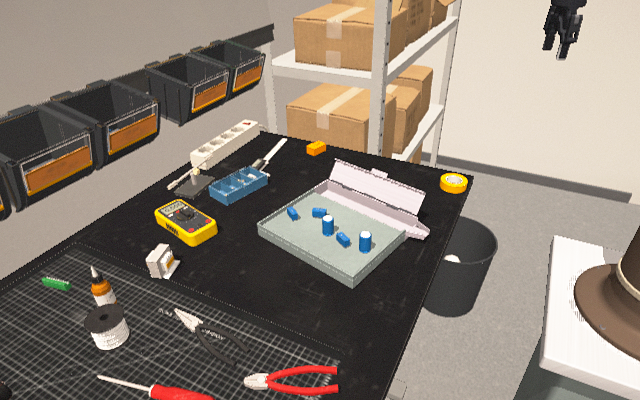

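Top view: tray around pixels (265–390, 145–275). The trough is on the right and the lid leans outward. Relays are near (312,165), (324,185) and (299,219), caps near (306,202) and (299,239).

Run:
```python
from h import *
import pickle
t=pickle.load(open('t.pkl','rb'))
c=t['color'][135:285,250:410,::-1]
cv2.imwrite('pics/crop.png',cv2.resize(c,None,fx=4,fy=4,interpolation=cv2.INTER_CUBIC)[:600])
hsv=cv2.cvtColor(t['color'],cv2.COLOR_RGB2HSV)
m=cv2.inRange(hsv,(100,110,60),(125,255,255)); m[:140]=0;m[285:]=0;m[:,:255]=0;m[:,345:]=0
n,l,st,ce=cv2.connectedComponentsWithStats(m)
for k in range(1,n):
    if st[k,4]<8: continue
    p=np.argwhere(l==k)[:,::-1].astype(np.float32); r=cv2.minAreaRect(p)
    w=np.array([ray(t,u,v,.035)[:2] for u,v in p]); 
    ev,V=np.linalg.eigh(np.cov(w.T)); a=np.degrees(np.arctan2(V[1,1],V[0,1]))
    print(ce[k].round(1),st[k,4],ray(t,*ce[k],.042).round(4),'long axis',a.round(),np.sqrt(12*ev))
```

```text
[311.5 163.9] 57 [0.6394 0.0494 0.042 ] long axis 143.0 [0.01190947 0.02693897]
[322.9 184.6] 56 [0.5907 0.0231 0.042 ] long axis -165.0 [0.01135196 0.02701285]
[298.1 219.1] 55 [0.5112 0.0807 0.042 ] long axis 150.0 [0.01143405 0.02585564]
```

View pics/crop.png

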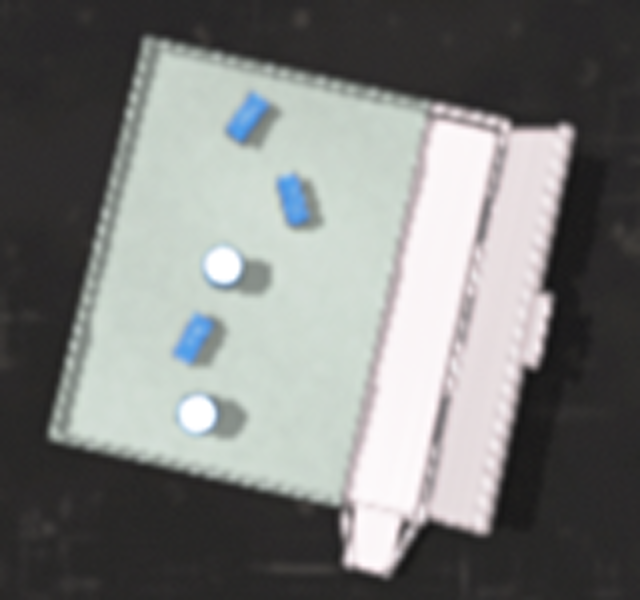

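The crop shows the tray rotated about -13°. Rim corners in crop pixels are (147,38) and (52,437), the platform edge runs (430,108)–(348,503), and the cap tops are at (222,266) and (197,413).

```bash
cat >> h.py <<'E'
def fit():
    import pickle
    t=pickle.load(open('t.pkl','rb'))
    q=lambda X,Y,z: ray(t,250+X/4-.4,135+Y/4-.4,z)
    # (pixel, z) -> tray xy
    P=[((147,38),.034,(.12,.11)),((52,437),.034,(-.12,.11)),((430,104),.034,(.12,-.062)),((347,503),.034,(-.12,-.062)),((510,120),.034,(.12,-.11))]
    W=np.array([q(*p,z)[:2] for p,z,_ in P]); L=np.array([l for *_,l in P])
    Wc,Lc=W-W.mean(0),L-L.mean(0)
    th=np.arctan2((Lc[:,0]*Wc[:,1]-Lc[:,1]*Wc[:,0]).sum(),(Lc*Wc).sum())
    M=np.array([[np.cos(th),-np.sin(th)],[np.sin(th),np.cos(th)]])
    o=W.mean(0)-M@L.mean(0)
    return t,q,th,M,o,W-(L@M.T+o)
E
python3 - <<'E'
from h import *
t,q,th,M,o,res=fit()
print('th',np.degrees(th),'o',o,'res mm',(res*1000).round(1).tolist())
for n,p in dict(r1=ray(t,311.5,163.9,.042),r2=ray(t,322.9,184.6,.042),r3=ray(t,298.1,219.1,.042),c1=q(222,266,.06),c2=q(197,413,.06)).items():
    print(n,p[:2].round(4),'tray',(M.T@(p[:2]-o)).round(4))
for n,X in dict(lid_far=(572,128),lid_near=(487,530),tab=(540,330)).items():
    for z in (.07,.08,.085): print(n,z,(M.T@(q(*X,z)[:2]-o)).round(4))
E
```

```text
th -12.855089583358629 o [0.5466613  0.02814902] res mm [[0.1, -0.3], [0.8, 0.3], [-1.2, 0.8], [0.5, -1.3], [-0.2, 0.5]]
r1 [0.6394 0.0494] tray [0.0857 0.0413]
r2 [0.5908 0.0232] tray [0.0441 0.0049]
r3 [0.5111 0.0806] tray [-0.0464  0.0433]
c1 [0.5509 0.0644] tray [-0.0039  0.0363]
c2 [0.4684 0.0786] tray [-0.0875  0.0318]
lid_far 0.07 [ 0.1151 -0.1397]
lid_far 0.08 [ 0.1128 -0.1379]
lid_far 0.085 [ 0.1117 -0.137 ]
lid_near 0.07 [-0.1151 -0.1385]
lid_near 0.08 [-0.1147 -0.1367]
lid_near 0.085 [-0.1145 -0.1358]
tab 0.07 [-0.0008 -0.1449]
tab 0.08 [-0.0017 -0.1431]
tab 0.085 [-0.0021 -0.1421]
```

```bash
python3 -m inch '[1,0.41,0.66,0,0,0,55, 1,0.41,0.66,0,0,0,55, 1,0.41,0.66,0,0,0,55, 1,0.41,0.66,0,0,0,55, 1,0.41,0.66,0,0,0,55, 1,0.41,0.66,0,0,0,55, 1,0.41,0.66,0,0,0,55, 1,0.41,0.66,0,0,0,55, 1,0.41,0.66,0,0,0,55, 1,0.41,0.66,0,0,0,55, 1,0.41,0.66,0,0,0,55, 1,0.41,0.66,0,0,0,55]'
```

```text
clock: 1.6
tcp_pos: [0.6334, 0.0601, 0.1926]
tcp_rot: [-3.141, 0.0, 1.348]
contact_force: [0.7, -1.0, -0.3]
finger_gap: -0.0004
finger_force: 0.0
```

```bash
python3 -m inch '[1,0,0,0,0,0,0,1,0,0,0,0,0,0]'
```

```text
clock: 1.85
tcp_pos: [0.6322, 0.0584, 0.1921]
tcp_rot: [-3.14, 0.001, 1.349]
contact_force: [-1.0, -0.7, -0.5]
finger_gap: -0.0001
finger_force: 0.0
```

```bash
python3 -m inch '[1,0.015,0.025,-0.05,0,0,0,1,0.015,0.025,-0.10,0,0,0,1,0.015,0.025,-0.14,0,0,0,1,0.015,0.025,-0.1625,0,0,0,1,0.015,0.025,-0.1625,0,0,0,1,0.015,0.025,-0.1625,0,0,0]'
python3 - <<'E'
from h import *
i=cam('scene'); cv2.imwrite('pics/s2.png',cv2.resize(i['color'][140:300,240:450,::-1],None,fx=3,fy=3))
E
```

```text
clock: 2.6
tcp_pos: [0.6484, 0.0826, 0.0318]
tcp_rot: [3.14, -0.0, 1.347]
contact_force: [0.5, 0.4, 0.0]
finger_gap: 0.0002
finger_force: 0.0
```

View pics/s2.png

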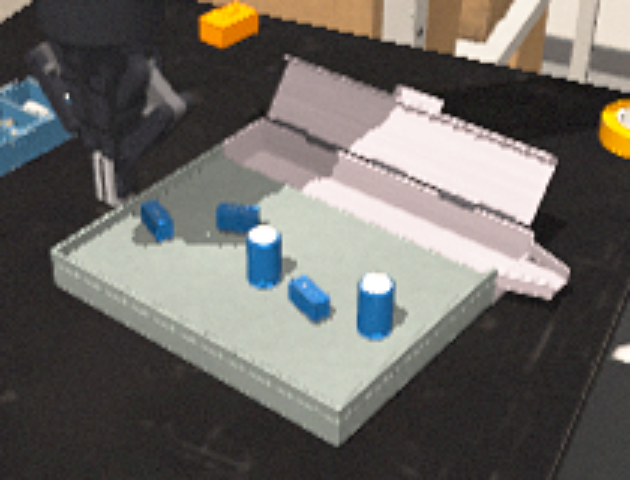

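The fingertips are near crop (110,200) and relay 1 is at (157,220). I'll check this by projection, since the tip looks close to the far rim.

```bash
cat >> h.py <<'E'
def proj(i,p):
    c=Rm(i['orientation']).T@(np.array(p)-np.array(i['position'])); return np.array([i['cx']+i['fx']*c[0]/c[2],i['cy']+i['fy']*c[1]/c[2]])
E
python3 - <<'E'
from h import *
import pickle
s=pickle.load(open('s.pkl','rb'));t,q,th,M,o,_=fit()
f=lambda x,y,z:((proj(s,[*(M@[x,y]+o),z])-[240,140])*3).round()
tc=ctrl.observe()['tcp_pos'];print('tcp',M.T@(np.array(tc[:2])-o),((proj(s,tc)-[240,140])*3).round())
print('corners',f(.12,.11,.034),f(-.12,.11,.034),f(.12,-.11,.034),'r1',f(.0857,.0413,.034),'r3',f(-.0464,.0433,.034),'c1',f(-.004,.036,.06))
E
```

```text
tcp [0.08725082 0.0761558 ] [120. 243.]
corners [ 48. 246.] [339. 405.] [258. 114.] r1 [157. 218.] r3 [308. 295.] c1 [263. 232.]
```

Run:
```python
from h import *
i=cam('scene'); o=ctrl.observe(); print(o['tcp_pos'],o['tcp_rot'],o['finger_gap'])
im=cv2.resize(i['color'][140:240,240:340,::-1],None,fx=6,fy=6,interpolation=cv2.INTER_CUBIC)
for dz in (0,.019,.073):
    p=np.array(o['tcp_pos'])+[0,0,dz]; u=((proj(i,p)-[240,140]+.5)*6).astype(int); cv2.circle(im,tuple(map(int,u)),4,(0,0,255),-1)
cv2.imwrite('pics/s3.png',im)
```

```text
[0.64870526 0.08323121 0.03222795] [ 3.13916301e+00 -6.37169338e-04  1.34782012e+00] -0.00020046911148428133
```

View pics/s3.png

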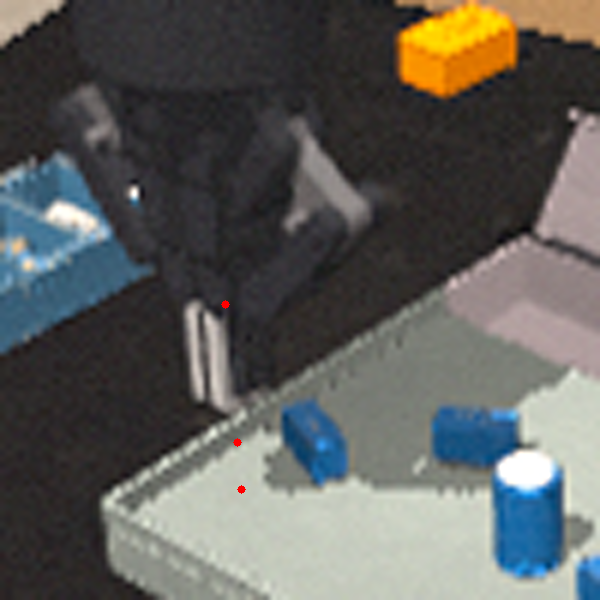

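Run:
```python
from h import *
import pickle
s=pickle.load(open('s.pkl','rb'));t,q,th,M,o,_=fit()
for z in (.034,.05,.06,.07): 
    w=ray(s,240+235/6-.5,140+408/6-.5,z); print(z,w[:2].round(3),(M.T@(w[:2]-o)).round(3))
print('initial tcp px',proj(s,[.2367,-.578,.192]))
ob=ctrl.observe();i=cam('wrist');print(i['mount'].round(4).tolist(),i['fx'],i['cx'],i['cy'])
T=i['mount']
Rt=R.from_euler('xyz',ob['tcp_rot']).as_matrix()
im=i['color'][:,:,::-1].copy()
# project predicted tray points via tool pose
def pw(p):
    pt=Rt.T@(np.array(p)-ob['tcp_pos']); c=T[:3,:3].T@(pt-T[:3,3]); return (i['cx']+i['fx']*c[0]/c[2],i['cy']+i['fy']*c[1]/c[2]),c[2]
for x,y,z in [(.0857,.0413,.0425),(.0441,.0049,.0425),(.117,.107,.034),(.117,-.062,.024),(-.117,-.062,.024),(-.004,.036,.06),(.0872,.0761,.032)]:
    u,d=pw([*(M@[x,y]+o),z]); print((x,y,z),np.round(u),round(d,3))
    if d>0 and abs(u[0])<2000 and abs(u[1])<2000: cv2.circle(im,(int(u[0]),int(u[1])),5,(0,0,255),-1)
cv2.imwrite('pics/w1.png',im)
```

```text
0.034 [0.675 0.046] [0.121 0.045]
0.05 [0.661 0.065] [0.104 0.061]
0.06 [0.653 0.077] [0.093 0.071]
0.07 [0.645 0.089] [0.082 0.081]
initial tcp px [546.76543639  75.1126152 ]
[[0.0001, -0.959, -0.2835, 0.0721], [1.0, -0.0004, 0.0018, -0.0007], [-0.0018, -0.2835, 0.959, -0.1803], [0.0, 0.0, 0.0, 1.0]] 317.7137063460048 312.7025570118537 197.97574831211443
(0.0857, 0.0413, 0.0425) [311. 288.] 0.193
(0.0441, 0.0049, 0.0425) [246. 338.] 0.204
(0.117, 0.107, 0.034) [365. 179.] 0.183
(0.117, -0.062, 0.024) [352. 394.] 0.241
(-0.117, -0.062, 0.024) [ 42. 395.] 0.239
(-0.004, 0.036, 0.06) [150. 313.] 0.178
(0.0872, 0.0761, 0.032) [313. 228.] 0.194
```

View pics/w1.png

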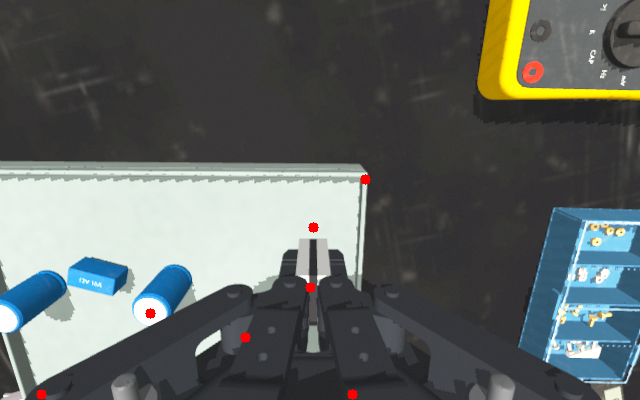

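The wrist view matches my tray pose: corner at (365,172), cap at (150,313). The visible fingertip (313,240) is above the stated TCP in both views, so I'll probe down carefully to find contact.

```bash
python3 - <<'E'
from h import *
i=cam('wrist');T=i['mount']
for dz in (0,.01,.02,.03,.04):
    c=T[:3,:3].T@(np.array([0,0,-dz])-T[:3,3]); print(dz,i['cx']+i['fx']*c[0]/c[2],i['cy']+i['fy']*c[1]/c[2], 'px/mm',i['fx']/c[2]/1000)
E
python3 -m inch '[1,0,0,-0.002,0,0,0,1,0,0,-0.004,0,0,0,1,0,0,-0.006,0,0,0,1,0,0,-0.006,0,0,0]'
```

```text
0 313.29055725948194 227.5466697253353 px/mm 1.6430319958765205
0.01 313.3525609758932 233.9899976368282 px/mm 1.7287669033815583
0.02 313.4213917555941 241.14278314204736 px/mm 1.8239418521218673
0.03 313.4982428562951 249.12902769054293 px/mm 1.9302068051217889
0.04 313.58460282168215 258.103418382269 px/mm 2.049620028604766
clock: 3.3
tcp_pos: [0.6474, 0.0837, 0.0241]
tcp_rot: [-3.141, 0.0, 1.349]
contact_force: [-0.1, 0.3, 0.8]
finger_gap: -0.0001
finger_force: 0.0
```

```bash
python3 -m inch '[1,0,0,-0.002,0,0,0,1,0,0,-0.004,0,0,0,1,0,0,-0.006,0,0,0,1,0,0,-0.006,0,0,0]'
```

```text
clock: 3.8
tcp_pos: [0.6475, 0.0837, 0.0182]
tcp_rot: [-3.141, 0.0, 1.349]
contact_force: [-0.8, 0.3, -0.1]
finger_gap: -0.0003
finger_force: 0.0
```

```bash
python3 -m inch '[1,0,0,-0.004,0,0,0,1,0,0,-0.008,0,0,0,1,0,0,-0.011,0,0,0,1,0,0,-0.014,0,0,0,1,0,0,-0.017,0,0,0,1,0,0,-0.017,0,0,0,1,0,0,-0.017,0,0,0]'
python3 - <<'E'
from h import *
i=cam('scene'); o=ctrl.observe(); print(o['tcp_pos'],o['contact_force'])
im=cv2.resize(i['color'][140:240,240:340,::-1],None,fx=6,fy=6,interpolation=cv2.INTER_CUBIC)
for dz in (0,.02,.03):
    p=np.array(o['tcp_pos'])+[0,0,dz]; u=((proj(i,p)-[240,140]+.5)*6).astype(int); cv2.circle(im,tuple(map(int,u)),3,(0,0,255),-1)
cv2.imwrite('pics/s4.png',im)
E
```

```text
clock: 4.68
tcp_pos: [0.6477, 0.0837, 0.0015]
tcp_rot: [3.142, -0.0, 1.349]
contact_force: [0.0, 1.2, -0.3]
finger_gap: 0.0001
finger_force: 0.0
[0.64779137 0.08376866 0.00163442] [-0.32681724 -0.36273445 -0.64865887]
```

View pics/s4.png

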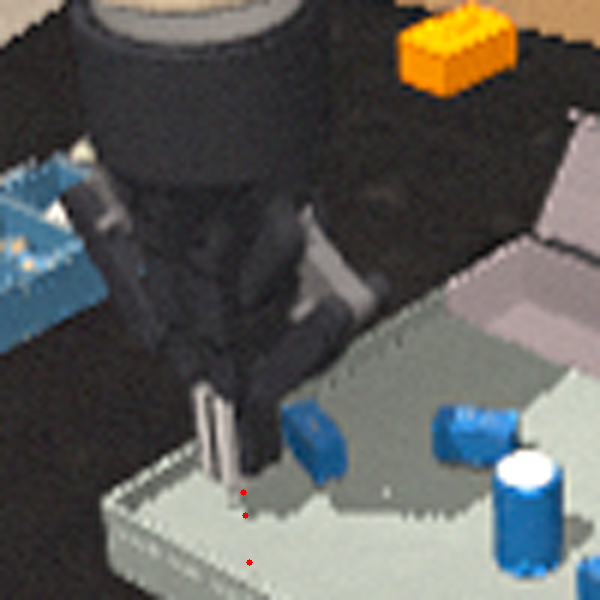

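The tip now shows at about (240,500), right above the platform, so the real tips end about 26 mm behind the reported TCP. Next I sweep relay 1.

```bash
python3 -m inch '[1,-0.002,-0.010,0.002,0,0,0,1,-0.005,-0.020,0.002,0,0,0,1,-0.007,-0.032,0.002,0,0,0,1,-0.010,-0.044,0.002,0,0,0,1,-0.013,-0.057,0.002,0,0,0,1,-0.016,-0.070,0.002,0,0,0,1,-0.019,-0.083,0.002,0,0,0,1,-0.022,-0.096,0.002,0,0,0,1,-0.025,-0.109,0.002,0,0,0,1,-0.028,-0.122,0.002,0,0,0,1,-0.031,-0.135,0.002,0,0,0,1,-0.0325,-0.142,0.002,0,0,0]'
python3 - <<'E'
from h import *
for n in ('top','scene'):
    i=cam(n); save(i,f'pics/{n}5.png')
a=cv2.imread('pics/top5.png')[135:285,250:410];b=cv2.imread('pics/scene5.png')[130:290,240:450]
cv2.imwrite('pics/p5.png',np.hstack([cv2.resize(a,(400,375)),cv2.resize(b,(400,375))]))
E
```

```text
clock: 6.22
tcp_pos: [0.615, -0.0596, 0.0035]
tcp_rot: [3.142, 0.0, 1.348]
contact_force: [-0.0, -0.4, 1.2]
finger_gap: 0.0002
finger_force: 0.0
```

View pics/p5.png

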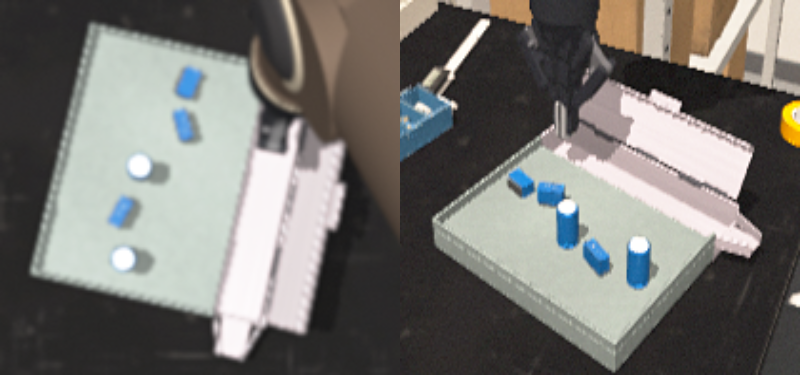

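Relay 1 (left panel (190,82)) was tipped over and passed over, so the tips are still too high. I'll re-measure it, then probe the platform for real contact.

```bash
cat >> h.py <<'E'
def relays(z=.038):
    i=cam('top'); t,q,th,M,o,_=fit()
    hsv=cv2.cvtColor(i['color'],cv2.COLOR_RGB2HSV)
    m=cv2.inRange(hsv,(100,110,60),(125,255,255)); m[:140]=0;m[285:]=0;m[:,:255]=0;m[:,385:]=0
    n,l,st,ce=cv2.connectedComponentsWithStats(m)
    for k in range(1,n):
        if st[k,4]<6: continue
        w=np.array([M.T@(ray(i,u,v,z)[:2]-o) for v,u in np.argwhere(l==k)])
        ev,V=np.linalg.eigh(np.cov(w.T)); print(st[k,4],'tray mm',(w.mean(0)*1000).round(1),'ang',np.degrees(np.arctan2(V[1,1],V[0,1])).round(),(np.sqrt(12*ev)*1000).round())
    ob=ctrl.observe(); print('tcp tray',(M.T@(np.array(ob['tcp_pos'][:2])-o)).round(4),ob['tcp_pos'],ob['contact_force'])
E
python3 -c "from h import *;relays()"
```

```text
74 tray mm [84.5  8.7] ang 171.0 [15. 27.]
55 tray mm [44.6  5. ] ang -153.0 [11. 27.]
55 tray mm [-46.1  43.5] ang 162.0 [11. 26.]
tcp tray [ 0.0861 -0.0693] [ 0.61517775 -0.05854011  0.00353572] [-0.27430837  0.16766634 -0.77924685]
```

```bash
python3 -m inch '[1,0,0,0.03,0,0,0,1,0.010,0.044,0.06,0,0,0,1,0.0235,0.10,0.06,0,0,0,1,0.033,0.145,0.05,0,0,0,1,0.033,0.145,0.02,0,0,0,1,0.033,0.145,0.0,0,0,0,1,0.033,0.145,-0.004,0,0,0,1,0.033,0.145,-0.006,0,0,0,1,0.033,0.145,-0.006,0,0,0]'
```

```text
clock: 7.5
tcp_pos: [0.6488, 0.0863, -0.0017]
tcp_rot: [3.14, -0.0, 1.348]
contact_force: [0.6, 0.5, 1.1]
finger_gap: 0.0002
finger_force: 0.0
```

```bash
for k in 1; do python3 -m inch '[1,0,0,-0.002,0,0,0,1,0,0,-0.004,0,0,0,1,0,0,-0.004,0,0,0]'; done
```

```text
clock: 7.88
tcp_pos: [0.6481, 0.0867, -0.0065]
tcp_rot: [-3.142, 0.0, 1.349]
contact_force: [-0.6, 0.5, 0.7]
finger_gap: -0.0002
finger_force: 0.0
```

```bash
python3 -m inch '[1,0,0,-0.002,0,0,0,1,0,0,-0.003,0,0,0,1,0,0,-0.003,0,0,0]'
```

```text
clock: 8.25
tcp_pos: [0.6481, 0.0867, -0.0096]
tcp_rot: [-3.141, 0.0, 1.349]
contact_force: [0.2, 0.4, -0.9]
finger_gap: 0.0001
finger_force: 0.0
```

```bash
python3 -m inch '[1,0,0,-0.002,0,0,0,1,0,0,-0.003,0,0,0,1,0,0,-0.003,0,0,0]'
```

```text
clock: 8.62
tcp_pos: [0.6481, 0.0867, -0.0127]
tcp_rot: [-3.141, 0.0, 1.349]
contact_force: [0.4, -0.3, 0.4]
finger_gap: 0.0002
finger_force: 0.0
```

```bash
python3 -m inch '[1,0,0,-0.002,0,0,0,1,0,0,-0.003,0,0,0,1,0,0,-0.003,0,0,0]'
```

```text
clock: 9.0
tcp_pos: [0.6484, 0.0868, -0.0141]
tcp_rot: [3.141, 0.0, 1.349]
contact_force: [-4.0, -1.9, 10.9]
finger_gap: -0.0
finger_force: 5.5
```

Contact came at TCP z = -0.014, so the tips are 38 mm behind the reported TCP. I lift about 3.5 mm and sweep relay 1 again.

```bash
python3 -m inch '[1,-0.001,-0.004,0.005,0,0,0,1,-0.006,-0.024,0.005,0,0,0,1,-0.010,-0.042,0.005,0,0,0,1,-0.012,-0.052,0.005,0,0,0,1,-0.0145,-0.063,0.005,0,0,0,1,-0.017,-0.075,0.005,0,0,0,1,-0.020,-0.088,0.005,0,0,0,1,-0.023,-0.101,0.005,0,0,0,1,-0.026,-0.114,0.005,0,0,0,1,-0.029,-0.127,0.005,0,0,0,1,-0.032,-0.140,0.005,0,0,0,1,-0.0335,-0.147,0.005,0,0,0]'; python3 -c "from h import *;relays()"
```

```text
clock: 10.5
tcp_pos: [0.6144, -0.0616, -0.0105]
tcp_rot: [-3.142, 0.0, 1.348]
contact_force: [-0.4, -0.1, 0.3]
finger_gap: 0.0001
finger_force: 0.0
57 tray mm [44.3  4.8] ang -153.0 [11. 27.]
55 tray mm [-46.1  43.5] ang 162.0 [11. 26.]
tcp tray [ 0.0861 -0.0733] [ 0.61426467 -0.0624809  -0.01060381] [ 0.06266848 -1.40586517 -0.09569352]
```

```bash
python3 -m inch '[1,0,0,0.03,0,0,0,1,-0.004,0.03,0.06,0,0,0,1,-0.010,0.08,0.06,0,0,0,1,-0.0155,0.122,0.06,0,0,0,1,-0.0155,0.122,0.03,0,0,0,1,-0.0155,0.122,0.005,0,0,0,1,-0.0155,0.122,0,0,0,0,1,-0.0155,0.122,0,0,0,0]'; python3 -c "from h import *;relays()"
```

```text
clock: 11.55
tcp_pos: [0.5993, 0.062, -0.0103]
tcp_rot: [-3.141, -0.0, 1.349]
contact_force: [-0.9, -0.1, 0.9]
finger_gap: 0.0002
finger_force: 0.0
55 tray mm [-46.1  43.5] ang 162.0 [11. 26.]
tcp tray [0.0442 0.0448] [ 0.59973763  0.06197865 -0.00974841] [-0.03989836 -0.40552107 -0.23957961]
```

```bash
python3 -m inch '[1,-0.002,-0.010,0,0,0,0,1,-0.004,-0.018,0,0,0,0,1,-0.006,-0.028,0,0,0,0,1,-0.009,-0.039,0,0,0,0,1,-0.0115,-0.051,0,0,0,0,1,-0.0145,-0.063,0,0,0,0,1,-0.017,-0.075,0,0,0,0,1,-0.020,-0.087,0,0,0,0,1,-0.023,-0.100,0,0,0,0,1,-0.0255,-0.112,0,0,0,0,1,-0.0265,-0.117,0,0,0,0]'; python3 -c "from h import *;relays()"
```

```text
clock: 12.98
tcp_pos: [0.5724, -0.0566, -0.0106]
tcp_rot: [-3.142, 0.0, 1.348]
contact_force: [0.4, -0.3, -0.4]
finger_gap: -0.0001
finger_force: 0.0
55 tray mm [-46.1  43.5] ang 162.0 [11. 26.]
tcp tray [ 0.044  -0.0772] [ 0.57241954 -0.05690747 -0.01055203] [-0.0349955  -1.07085064  0.05786641]
```

```bash
python3 -m inch '[1,0,0,0.03,0,0,0,1,0,0,0.07,0,0,0,1,-0.030,0.04,0.075,0,0,0,1,-0.045,0.10,0.075,0,0,0,1,-0.055,0.165,0.075,0,0,0,1,-0.055,0.171,0.07,0,0,0,1,-0.055,0.171,0.07,0,0,0]'; python3 -c "from h import *;relays()"
```

```text
clock: 13.9
tcp_pos: [0.5173, 0.1165, 0.0592]
tcp_rot: [-3.141, 0.0, 1.351]
contact_force: [-0.9, -2.3, -1.0]
finger_gap: 0.0
finger_force: 0.0
64 tray mm [ 40.3 -73.3] ang 178.0 [14. 24.]
tcp tray [-0.0476  0.0782] [0.51766917 0.11496528 0.05923172] [-0.76050662 -0.15192511  0.39691076]
```

```bash
python3 -m inch '[1,0,0,-0.03,0,0,0,1,0,0,-0.06,0,0,0,1,0,0,-0.07,0,0,0,1,0,0,-0.07,0,0,0]'
```

```text
clock: 14.45
tcp_pos: [0.5177, 0.1146, -0.0107]
tcp_rot: [-3.141, 0.001, 1.347]
contact_force: [-0.1, -0.7, -0.7]
finger_gap: -0.0001
finger_force: 0.0
```

```bash
python3 -m inch '[1,-0.002,-0.009,0,0,0,0,1,-0.004,-0.018,0,0,0,0,1,-0.007,-0.030,0,0,0,0,1,-0.010,-0.043,0,0,0,0,1,-0.013,-0.057,0,0,0,0,1,-0.016,-0.071,0,0,0,0,1,-0.019,-0.085,0,0,0,0,1,-0.0225,-0.099,0,0,0,0,1,-0.0255,-0.113,0,0,0,0,1,-0.029,-0.127,0,0,0,0,1,-0.032,-0.141,0,0,0,0,1,-0.0345,-0.151,0,0,0,0]'
```

```text
clock: 15.95
tcp_pos: [0.4829, -0.0364, -0.0105]
tcp_rot: [-3.142, 0.0, 1.348]
contact_force: [-0.8, -0.0, -0.4]
finger_gap: 0.0001
finger_force: 0.0
```

```bash
python3 -m inch '[1,0,0,0.05,0,0,0,1,0,0,0.11,0,0,0,1,-0.03,0.05,0.13,0,0,0,1,-0.06,0.11,0.13,0,0,0,1,-0.09,0.17,0.13,0,0,0,1,-0.10,0.22,0.13,0,0,0,1,-0.10,0.22,0.13,0,0,0]'
python3 - <<'E'
from h import *
relays(.02)
for n in ('top','scene'):
    i=cam(n); save(i,f'pics/{n}6.png')
a=cv2.imread('pics/top6.png')[135:285,250:410];b=cv2.imread('pics/scene6.png')[130:290,240:450]
cv2.imwrite('pics/p6.png',np.hstack([cv2.resize(a,(400,375)),cv2.resize(b,(400,375))]))
E
```

```text
clock: 16.82
tcp_pos: [0.3818, 0.1893, 0.1201]
tcp_rot: [3.141, -0.002, 1.357]
contact_force: [0.3, -1.2, 0.2]
finger_gap: 0.0001
finger_force: 0.0
64 tray mm [ 42.6 -75.1] ang 178.0 [15. 25.]
63 tray mm [-45.  -75.2] ang 177.0 [15. 24.]
tcp tray [-0.1953  0.1179] [0.38247458 0.18655511 0.11969025] [-0.28817682 -1.10790729 -0.12141829]
```

View pics/p6.png

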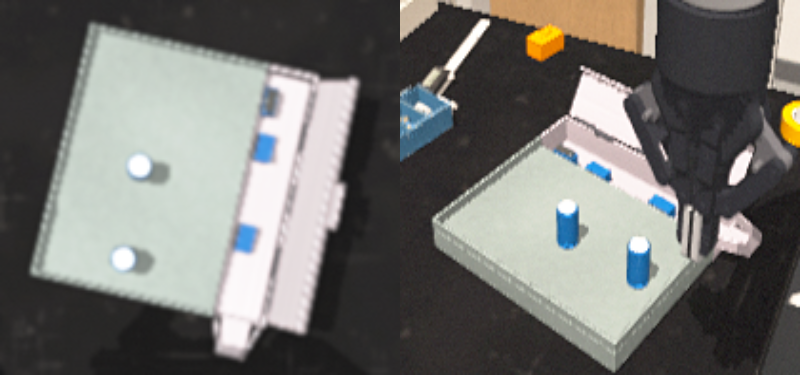

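All three relays are in the trough (left panel (270,100), (264,148), (245,238)) and both caps are untouched. I'll check relay 1's y position, then work out the lid moves.

Run:
```python
from h import *
t,q,th,M,o,_=fit()
im=cv2.imread('pics/top6.png'); c=im[165:188,348:368].astype(int)
g=c.min(2)<140
for z in (.015,.026): 
  w=np.array([M.T@(ray(t,348+b,165+a,z)[:2]-o) for a,b in np.argwhere(g)]); 
  w=w[(w[:,1]<-.058)&(w[:,1]>-.105)&(w[:,0]>.06)&(w[:,0]<.112)]; print(z,len(w),w.min(0),w.max(0),w.mean(0))
ob=np.array(ctrl.observe()['tcp_pos']); print(ob)
for y in (-.185,-.15,-.13,-.11,-.09,-.07,-.065): print(y,(M@[0,y]+o-ob[:2]).round(4))
```

```text
0.015 61 [ 0.07321799 -0.07736775] [ 0.10034092 -0.06397137] [ 0.08737223 -0.07048867]
0.026 61 [ 0.0714039  -0.07624548] [ 0.0981985  -0.06301127] [ 0.0853868  -0.06944968]
[0.3832454  0.18389773 0.11931828]
-0.185 [ 0.1223 -0.3361]
-0.15 [ 0.13  -0.302]
-0.13 [ 0.1345 -0.2825]
-0.11 [ 0.1389 -0.263 ]
-0.09 [ 0.1434 -0.2435]
-0.07 [ 0.1478 -0.224 ]
-0.065 [ 0.149  -0.2191]
```

```bash
python3 -m inch '[1,0.122,-0.336,0.01,0,0,0,1,0.122,-0.336,0.01,0,0,0,1,0.122,-0.336,0.01,0,0,0,1,0.122,-0.336,0.01,0,0,0,1,0.122,-0.336,0.01,0,0,0,1,0.122,-0.336,0.01,0,0,0,1,0.122,-0.336,0.01,0,0,0,1,0.122,-0.336,-0.05,0,0,0,1,0.122,-0.336,-0.097,0,0,0,1,0.122,-0.336,-0.097,0,0,0,1,0.122,-0.336,-0.097,0,0,0]'; python3 -c "from h import *;relays(.02)"
```

```text
clock: 18.35
tcp_pos: [0.5058, -0.1515, 0.0239]
tcp_rot: [3.14, -0.0, 1.348]
contact_force: [0.4, -0.2, 1.0]
finger_gap: -0.0002
finger_force: 0.0
64 tray mm [ 42.6 -75.1] ang 178.0 [15. 25.]
62 tray mm [-45.2 -75.3] ang 175.0 [15. 23.]
tcp tray [ 0.0008 -0.1842] [ 0.50644783 -0.15157786  0.02446177] [-0.29095851 -0.13243341  0.38085042]
```

```bash
python3 -m inch '[1,0.003,0.012,0,0,0,0,1,0.0055,0.024,0,0,0,0,1,0.008,0.034,0,0,0,0,1,0.010,0.044,0,0,0,0,1,0.0125,0.054,0,0,0,0,1,0.0145,0.064,0,0,0,0,1,0.017,0.074,0,0,0,0,1,0.019,0.084,0,0,0,0,1,0.0215,0.094,0,0,0,0,1,0.0235,0.103,0,0,0,0,1,0.0245,0.107,0,0,0,0]'
```

```text
clock: 19.77
tcp_pos: [0.5299, -0.0433, 0.0225]
tcp_rot: [3.141, -0.0, 1.35]
contact_force: [-0.3, -0.3, -1.1]
finger_gap: -0.0004
finger_force: 0.2
```

```bash
python3 -m inch '[1,0,0,-0.006,0,0,0,1,0,0,-0.012,0,0,0,1,0,0,-0.018,0,0,0,1,0,0,-0.023,0,0,0,1,0,0,-0.025,0,0,0,1,0,0,-0.027,0,0,0,1,0,0,-0.027,0,0,0]'; python3 -c "from h import *;relays(.02)"
```

```text
clock: 20.65
tcp_pos: [0.5297, -0.0445, -0.0016]
tcp_rot: [3.141, 0.002, 1.349]
contact_force: [-11.9, -0.4, 37.5]
finger_gap: -0.0004
finger_force: 19.0
tcp tray [-0.0003 -0.0746] [ 0.52976927 -0.04455917 -0.00159496] [-12.92733582  -0.11266516  37.61701272]
```

The lid is pressed at its expected shut height with 37 N. I retreat and look.

```bash
python3 -m inch '[1,0,0,0.03,0,0,0,1,0,0,0.08,0,0,0,1,0,0,0.13,0,0,0,1,-0.07,-0.04,0.14,0,0,0,1,-0.12,-0.08,0.14,0,0,0,1,-0.12,-0.13,0.14,0,0,0,1,-0.12,-0.18,0.14,0,0,0,1,-0.12,-0.18,0.14,0,0,0,1,-0.12,-0.18,0.14,0,0,0]'
python3 - <<'E'
from h import *
for n in ('top','scene'):
    i=cam(n); save(i,f'pics/{n}7.png')
a=cv2.imread('pics/top7.png')[135:285,250:410];b=cv2.imread('pics/scene7.png')[130:290,240:450]
cv2.imwrite('pics/p7.png',np.hstack([cv2.resize(a,(400,375)),cv2.resize(b,(400,375))]))
E
```

```text
clock: 21.82
tcp_pos: [0.4096, -0.2237, 0.1352]
tcp_rot: [-3.141, -0.001, 1.349]
contact_force: [0.8, -0.2, -0.3]
finger_gap: -0.0002
finger_force: 0.0
```

View pics/p7.png

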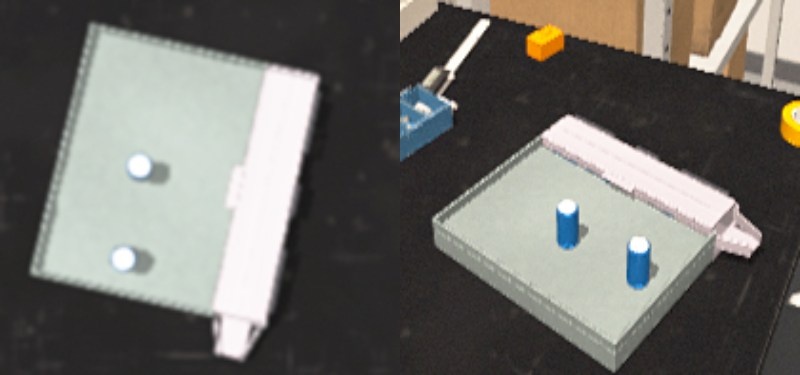

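The lid lies flat over the trough, both capacitors stand in place, and the arm is clear. Handing in.

```bash
python3 -c "from station import ctrl; print(ctrl.close_job())"
```

```text
the job is handed in; nothing more can be done
None
```

I handed the job in at about 22 s: all three relays are in the trough, the lid is pressed shut, and both capacitors stand where they began (relay 1 was tipped on its side by a first sweep that ran too high); no verdict came back.

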